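# Gauge the rail's keyway and set the result tally

### The arm

A 6-joint arm with a two-finger parallel gripper is mounted at the origin on a cart in front of the work surface, level with it; the furniture and walls round the work are solid. World frame = base frame: x ahead of the robot, y to its left, z up, the work surface at z = 0. Lengths are in mm, angles in rad, forces in N, time in s.
With the tool pointing down it reaches from about 350 to 875 mm from the base axis. Payload 4.2 kg.
Tool frame: the origin (TCP) lies midway between the tips of the shut fingers; the grasp point (between the pads) lies 19 mm behind it (arm.tcp_to_grasp is the distance from the TCP to the grasp point, in mm); z points along the fingers, y is the line along which they close (so a half turn about z gives the same grasp; the last joint's range is limited). The gripper opens to 85 mm and grips with 20 to 120 N. Pads are 22 mm wide; open, the fingers measure 114 mm over their backs; the gripper's body (76 mm by 85 mm) begins 54 mm behind the grasp point. The pads swing forward as they close: fully open they stand 13 mm farther back than shut.
Start: joints at [1.565, 0.385, 0.008, 0, -1.194, -0.259], TCP at [163.541, 603.203, 231.312] pointing down, gripper open.
Joint ranges: [-3.14, 3.14], [-1.21, 2.06], [-1.07, 1.41], [-3.16, 2.05], [-2.99, -0.16], [-3.1, 3.1]. Speed limits (rad/s): [2.79, 2.79, 3.14, 3.14, 3.14, 3.14].

### API

Orientations are given as a unit quaternion [x, y, z, w].
In Python, from bench import arm gives the robot as it stands.
- The arm moves only by the tool arm_command, never from a script. Its argument "rows" is a list of rows, each a list of 2 entries, a list of its own where there are three numbers: the shift along the tool's x, y, z as a fraction of full scale, then the turn, a rotation vector about the tool's x, y, z as a fraction of full scale. In form: [[[x, y, z], [wx, wy, wz]], ...]. A call has 1 to 5 rows; each row is the pose to reach, as a shift and turn from the pose commanded when the call began, along the tool's axes at that moment, turning the shorter way round; what a row does not reach only later rows make up. Full scale, the value 1, is 0.25 m for a shift and 180 degrees for a turn. A row lasts 1/10 s, in which the tool goes at most 50 mm and 8.59 degrees, less where a joint would pass 70% of its speed; a pose out of reach is approached as far as the arm can. A call with a number of a shift or a turn outside -1 to 1 is refused whole. A call with a gripper value outside its range is refused whole. "grip" is the opening, from 0 (shut) to 1 (fully open), set as the call begins (left out, the last holds). The fingers move at their own pace and stop on an object; the grip force is fixed at half the most. Time passes only in rows, so rows that repeat a pose let the fingers close. It gives the time, the measured TCP pose, the force, the opening and the grip force at its end, in the units of the state.
- arm.read_state(): the state, without advancing time (a new reading comes with each control period).
- arm.get_image(name): name is "scene" or "top"; returns (picture, depth): 480x640x3 uint8, blue, green, red; 480x640 float32, mm along the optical axis (not along the pixel's ray), 0 where there is no reading.
- arm.camera_info(name): a dict with "fx", "fy", "cx", "cy" (pixels), "k1" (the pictures are not rectified: a ray, as slopes to the right and down, at radius r is drawn at 1 + k1 r^2 times it, then the intrinsics apply), "extrinsics" (4x4, takes a point from camera to world coordinates). Camera axes: x right, y down, z forward; pixel columns grow to the right and rows downward; lengths in mm; the calibration is good to about 2 mm. A picture is of the moment at which its call begins. camera_info takes no time and is no camera call.
- arm.job_done(): hands the job in; it is judged then, once.
Trained networks look in the newest picture that a camera, given by its name, has taken for a name from the list of things; names that differ only in an ending like _2 or _b are one class to them, and where a whole thing is asked for, a point or a joint stands for the part that bears it (a point fixed in the world has none). Each returns a list of dicts, best first, with "score" (0 to 1); they miss things now and then, are a little off and sometimes report something else, mostly with a low value. They report only what shows in the picture. A call takes as long as a camera call. They do not tell look-alikes from the thing itself.
- arm.spot_in(camera, query): "position" ([column, row] in pixels, amid what is visible of it).
The state is a dict: "clock": time; "joints": joint angles; "joint_vel": joint speeds; "joint_efforts": joint torques, N m; "position": TCP position; "ee_rot": TCP orientation; "contact_force": force on the tool from outside, world axes, zero at the start; "wrist_torque": the same for the moment, N m; "gripper_width": finger opening in mm; "grasp_force": force on a finger pad.
Only numpy, scipy, OpenCV 4.12 (cv2) and the standard library are available. Lean on these libraries where they do the work, as an engineer would, in place of code of your own. Each camera call takes 0.05 s, during which the arm holds its last target. There are 200 camera calls.

### The job

A groove of unknown depth crosses the guide rail held in the fixture. Take the sprung depth gauge from its stand, find the groove with its probe and gently press the gauge down until its base sits flat on the rail with the probe on the groove's floor, and leave it sitting there. Then slide the tally fully to the left if the groove is 7.5 mm deep or more, or fully to the right if it is shallower, without disturbing the specimen cup or the small carton.

Things in the scene. Friction and masses are not known exactly. Their poses are not given: they have to be found in the camera images.
- fixture: Dark steel plate 80 x 130 x 10 mm (x, y, z) with two aluminium cheeks, fixed to the worktop; origin at the centre of the underside, z up. It holds fast an aluminium guide rail 36 mm wide (x), 150 mm long (y), flat top 40 mm above the worktop, 10 mm above the cheeks. More than 35 N on rail or fixture is too rough.
- rail_top (a point): Point in the plane of the rail's top, 40 mm above the fixture's origin, same axes. It is not the groove: the one square-edged groove, 8 mm wide, crosses the rail's full width along x, its middle anywhere from y = -20 to +20 mm in this frame (not measured; see it or feel for it). It is 4 to 11 mm deep (not measured).
- gauge: Loose sprung depth gauge, 0.55 kg, upright in its stand. Steel base bar 30 x 64 x 12 mm (x, y, z), flat underside; origin at the underside's centre, on the probe's axis, z up. A steel probe 5 mm thick with a flat, slightly rounded tip sticks out 14 mm below the underside when free. In use the base's 64 mm lie along the rail's y, across the groove.
- gauge_grip (a point): Centre of the gauge's black grip column, 48 mm above its underside; the column is 22 x 26 mm (x, y) and reaches from 12 to 72 mm above the underside; grip it across its 26 mm (y). On its -x face a dark pointer rises with the probe beside a white scale (tick every 2 mm, lowest = 0); a steel pin rises likewise out of the top.
- probe (a joint): How far the probe is pushed into the gauge, m: 0 free, 0.014 tip flush with the base. Base flat on the rail and tip on the groove's floor: groove depth = 0.014 minus this. Pushing it in takes 8.5 to 9 N (more than the gauge's weight); unloaded it springs out again with 0.5 to 1 N. Once pressed flat, the gauge stays flat when let go.
- stand: Grey plastic stand for the gauge, 42 x 76 x 26 mm, fixed to the worktop, with a well 16 x 24 mm for the probe; the gauge's base just lies on its top, nothing holds it. Origin at the centre of the underside.
- tally_base: Aluminium track of the result tally, 40 x 130 x 14 mm (x, y, z), fixed to the worktop; origin at the centre of the underside. Left is its +y end, right its -y end.
- tally (a joint): Place of the tally's black grip along the track, in m: 0 is fully right (-y), 0.08 is fully left (+y); starts near the middle. It stays where it is left and takes about 1.5 N to slide; counts as fully home within 8 mm of the stop.
- tally_top (a point): Centre of the top of the tally's black grip, a block 28 x 20 x 40 mm (x, y, z), its top 54 mm above the worktop.
- specimen_cup_2: Bystander: loose specimen cup with a white screw lid, 65 mm wide, 70 mm high; origin at the centre of the underside. Leave alone.
- coverglass_box: Bystander: loose small white carton, 34 x 52 x 22 mm; origin at the centre of the underside. Leave alone.
Mind the look-alikes: they are no part of the job. What is shaped like the tally_base but blue is not meant.

How it is judged (in metres and radians):
On the way:
1. the gauge's base is pressed flat on the rail with the probe on the floor of the groove, the tally not yet set (x of gauge in the frame of rail_top between -0.01 and 0.01 m and y of gauge in the frame of rail_top between -0.03 and 0.03 m and z of gauge in the frame of rail_top between -0.0015 and 0.0015 m and angle between gauge's own z axis and vertical below 0.05 rad and angle between the y axis of gauge and the y axis of fixture, either way round below 0.15 rad and value of joint probe between 0.0015 and 0.0112 m and value of joint tally between 0.015 and 0.065 m), for 0.3 s.
At the end, for the whole second after the job is handed in: The gauge rests let go, flat on the rail (within 1.5 mm, tilt < 0.05 rad, along the rail within 0.15 rad, centred across it within 10 mm), probe in the groove; the tally is within 8 mm of its left stop if the groove is 7.5 mm or deeper, else of its right stop (6.8 to 8.2 mm: either) (x of gauge in the frame of rail_top between -0.01 and 0.01 m and y of gauge in the frame of rail_top between -0.03 and 0.03 m and z of gauge in the frame of rail_top between -0.0015 and 0.0015 m and angle between gauge's own z axis and vertical below 0.05 rad and angle between the y axis of gauge and the y axis of fixture, either way round below 0.15 rad and value of joint probe between 0.0015 and 0.0112 m and linear speed of gauge below 0.01 m/s and ((value of joint probe below 0.0072 m and value of joint tally above 0.072 m) or (value of joint probe above 0.0058 m and value of joint tally below 0.008 m))); the robot touches nothing.
It fails at once if more than 35 N between the gauge and the fixture or rail (contact force between gauge and fixture above 35 N).
It fails at once if more than 35 N between the robot and the fixture or rail (contact force between any of the fingers, the arm and fixture above 35 N).
It fails at once if a bystander (specimen cup, small carton) moved more than 15 mm (distance of any of specimen_cup_2, coverglass_box from where it was at the start of the episode above 0.015 m).
It also fails if it takes over 61 s, if anything falls off the work surface, if the arm or the gripper's body presses on something with over 40 N, if the wrist force passes 120 N, or if a joint passes its speed limit or range.

## Working session

There is one attempt and no reset: what is moved stays moved. The work goes in short steps, Python scripts to look and compute and a tool call to move; the robot and the scene stay as the last step left them, time stands still between calls to the robot, and variables do not carry over. Pictures are saved under pics/ and viewed, at most 10 in all, crops included, and the job is handed in when it is done.

Besides the shell and the picture viewer there is one more tool, called after "Emit:" in YAML: its name, and indented under it one key for each argument. arm_command: Moves the arm, as the interface text tells. Shift numbers are shares of 0.25 m and turn numbers shares of 180 degrees, none past 1 either way. Its arguments: {"type":"object","properties":{"rows":{"type":"array","items":{"type":"array"}},"grip":{"type":"number"}},"required":["rows"]}

```bash
mkdir -p pics; cat > h.py <<'E'
import numpy as np, cv2
from bench import arm
from scipy.spatial.transform import Rotation as R
def cam(n):
    c=arm.camera_info(n); return c,np.array(c["extrinsics"])
def rays(n,uv):
    c,E=cam(n); K=np.array([[c["fx"],0,c["cx"]],[0,c["fy"],c["cy"]],[0,0,1.]])
    uv=np.asarray(uv,float).reshape(-1,1,2)
    p=cv2.undistortPoints(uv,K,np.array([c["k1"],0,0,0.])).reshape(-1,2)
    return np.c_[p,np.ones(len(p))],E
def at_z(n,uv,z):
    p,E=rays(n,uv); d=p@E[:3,:3].T; o=E[:3,3]
    return o+d*((z-o[2])/d[:,2])[:,None]
def cloud(n,depth):
    v,u=np.mgrid[0:480,0:640]
    p,E=rays(n,np.c_[u.ravel(),v.ravel()]); w=(p*depth.reshape(-1,1))@E[:3,:3].T+E[:3,3]
    w[depth.ravel()==0]=np.nan
    return w.reshape(480,640,3)
def proj(n,P):
    c,E=cam(n); p=(np.asarray(P,float).reshape(-1,3)-E[:3,3])@E[:3,:3]
    p=p[:,:2]/p[:,2:]; p=p*(1+c["k1"]*(p**2).sum(1,keepdims=True))
    return p*[c["fx"],c["fy"]]+[c["cx"],c["cy"]]
def togo(target):
    s=arm.read_state(); r=R.from_quat(s["ee_rot"])
    return r.inv().apply(np.asarray(target)-s["position"])/250
E
python3 - <<'E'
from h import *
for n in("top","scene"):
    im,d=arm.get_image(n); cv2.imwrite(f"pics/{n}0.png",im); np.save(f"{n}0.npy",cloud(n,d))
    c,E=cam(n); print(n,c["fx"],c["k1"],E.round(3).tolist())
    for q in("fixture","gauge","stand","tally_base","tally","specimen_cup_2","coverglass_box"):
        r=arm.spot_in(n,q); W=np.load(f"{n}0.npy")
        print(q,[(np.round(x["position"]).tolist(),round(x["score"],2),W[int(x["position"][1]),int(x["position"][0])].round().tolist()) for x in r[:3]])
print(arm.read_state())
E
```

```text
top 446.222246916836 -0.07554190502661078 [[-0.019, -0.993, 0.119, 373.448], [-0.999, 0.022, 0.028, 354.286], [-0.03, -0.119, -0.992, 922.626], [0.0, 0.0, 0.0, 1.0]]
fixture [([351.0, 200.0], 0.57, [553.0, 310.0, 43.0])]
gauge [([296.0, 248.0], 0.91, [456.0, 420.0, 61.0])]
stand [([301.0, 251.0], 0.66, [452.0, 415.0, 29.0])]
tally_base [([297.0, 324.0], 0.75, [306.0, 426.0, 16.0]), ([374.0, 281.0], 0.66, [389.0, 273.0, 54.0])]
tally [([372.0, 281.0], 0.74, [391.0, 277.0, 56.0]), ([314.0, 323.0], 0.66, [312.0, 388.0, 51.0])]
specimen_cup_2 [([254.0, 186.0], 0.72, [581.0, 503.0, 70.0])]
coverglass_box [([392.0, 239.0], 0.87, [474.0, 228.0, 19.0])]
scene 448.14854943138835 0.004126839436030506 [[0.816, -0.404, 0.413, 108.264], [-0.578, -0.567, 0.587, -132.226], [-0.003, -0.718, -0.696, 673.827], [0.0, 0.0, 0.0, 1.0]]
fixture [([371.0, 241.0], 0.82, [550.0, 326.0, 39.0])]
gauge [([307.0, 221.0], 0.98, [456.0, 417.0, 72.0]), ([321.0, 294.0], 0.19, [385.0, 266.0, 54.0])]
stand [([306.0, 241.0], 0.87, [452.0, 414.0, 25.0])]
tally_base [([246.0, 277.0], 0.97, [308.0, 409.0, 14.0]), ([311.0, 
[... 305 characters left out ...]
e+00,  3.84627267e-01,  7.91358288e-03, -3.17410692e-05,
       -1.19403728e+00, -2.58608118e-01]), 'joint_vel': array([-1.06886714e-03, -7.13842437e-04, -1.11417518e-03, -1.27942256e-04,
       -8.88762640e-05,  9.32074649e-04]), 'joint_efforts': array([ 6.99020984e-05, -3.92026126e+01,  1.88601851e+01,  4.19061273e+00,
       -3.64263433e-04, -3.95997262e-06]), 'position': array([163.54783053, 603.18659137, 231.35663248]), 'ee_rot': array([ 9.91245108e-01, -1.32034598e-01, -1.74949783e-05, -2.06448903e-05]), 'contact_force': array([-0.17215763, -0.07499009,  0.36935192]), 'wrist_torque': array([ 0.01707057,  0.05435582, -0.02092247]), 'grasp_force': 0.0, 'gripper_width': 85.34830016908872}
```

```bash
python3 - <<'E'
import cv2
a=cv2.imread("pics/top0.png")[140:370,220:440]; b=cv2.imread("pics/scene0.png")[130:350,200:460]
cv2.imwrite("pics/a.png",cv2.resize(a,None,fx=2.6,fy=2.6,interpolation=3)); cv2.imwrite("pics/b.png",cv2.resize(b,None,fx=2.7,fy=2.7,interpolation=3))
E
```

```text
(no output)
```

View pics/a.png

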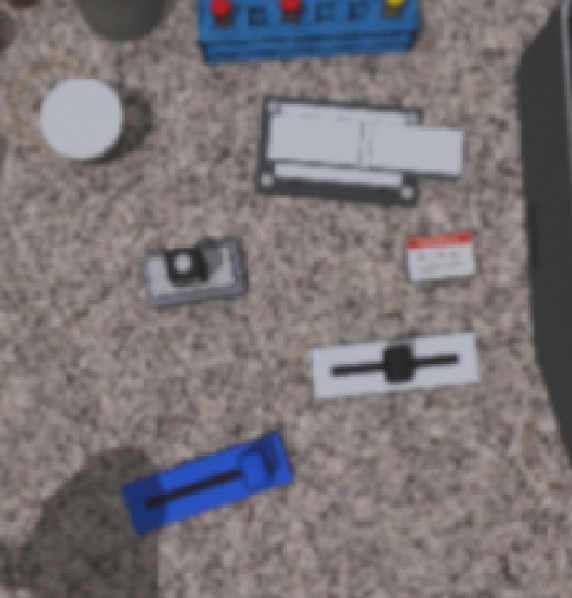

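View pics/b.png

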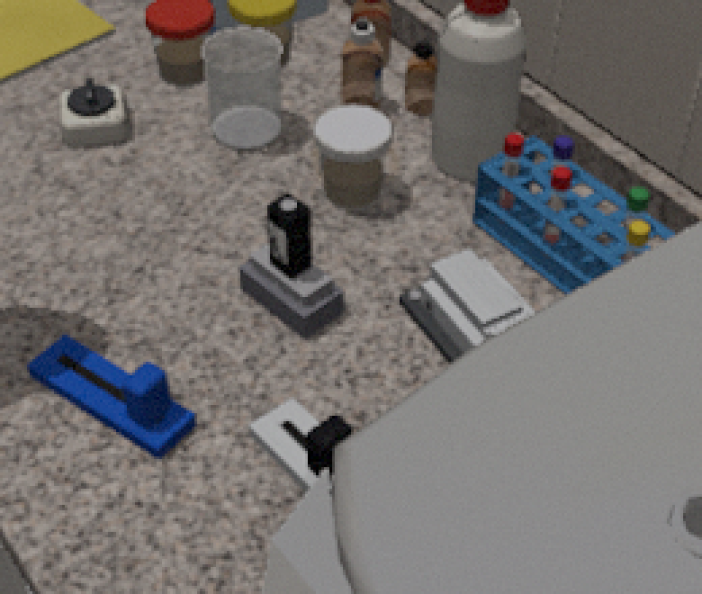

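The top view shows the fixture at crop (340,150), with a groove line near (363,145). The gauge stands at (190,265). The white tally track is at (395,365), with its black grip mid-track. The carton is at (440,257), the cup at (82,118), and the blue look-alike at (210,480). I'll zoom in and measure edges.

```bash
python3 - <<'E'
from h import *
# rectify onto planes: 0.5mm/px world ortho at given z ; image right=-y, up=+x
acc=[arm.get_image("top") for _ in range(6)]
im=np.mean([a[0].astype(np.float32) for a in acc],0).astype(np.uint8)
D=np.array([a[1] for a in acc]); D[D==0]=np.nan; d=np.nan_to_num(np.nanmedian(D,0)).astype(np.float32)
W=cloud("top",d); np.save("W.npy",W); cv2.imwrite("pics/avg.png",im)
def ortho(x0,x1,y0,y1,z,s):
    xs=np.arange(x1,x0,-s); ys=np.arange(y1,y0,-s); X,Y=np.meshgrid(xs,ys,indexing="ij")
    p=proj("top",np.c_[X.ravel(),Y.ravel(),np.full(X.size,z)]).astype(np.float32).reshape(*X.shape,2)
    return cv2.remap(im,p[...,0],p[...,1],cv2.INTER_CUBIC)
a=ortho(500,610,200,400,40,.25); 
a2=cv2.resize(ortho(400,510,360,480,72,.5),None,fx=1,fy=1); a3=ortho(340,450,200,360,54,.5)
for k in range(0,a.shape[1],80): a[:6,k]=(0,0,255)
for k in range(0,a.shape[0],40): a[k,:6]=(0,0,255)
b=np.zeros((220,800,3),np.uint8); b[:a2.shape[0],:a2.shape[1]]=a2; b[:a3.shape[0],300:300+a3.shape[1]]=a3
cv2.imwrite("pics/c.png",cv2.resize(np.vstack([a,b]),(760,int(660*760/800)))[:600])
g=lambda x0,x1,y0,y1,z0,z1:W[(W[...,0]>x0)&(W[...,0]<x1)&(W[...,1]>y0)&(W[...,1]<y1)&(W[...,2]>z0)&(W[...,2]<z1)]
def rect(nm,P):
    r=cv2.minAreaRect(P[:,:2].astype(np.float32)); print(nm,len(P),np.round(r[0],1),np.round(r[1],1),round(r[2],1),"zmed",np.median(P[:,2]).round(1))
rect("rail",g(500,620,190,400,35,46)); rect("cheek",g(500,620,200,400,25,34.9)); rect("plate",g(500,620,200,400,6,15))
rect("stand",g(400,510,360,480,22,32)); rect("gbase",g(400,510,360,480,34,44)); rect("gtop",g(400,510,360,480,80,120))
rect("track",g(340,430,190,370,10,19)); rect("tgrip",g(340,430,190,370,45,60)); rect("box",g(440,510,190,270,16,28)); rect("cup",g(520,640,440,550,55,80))
E
```

```text
rail 1285 [562.5 290.9] [150.1  36.5] 83.6 zmed 40.2
cheek 617 [563.3 292. ] [145.8  60.9] 84.1 zmed 30.3
plate 715 [563.1 295.5] [159.   80.6] 83.7 zmed 10.4
stand 267 [465.6 427.9] [42.1 76. ] 8.4 zmed 26.2
gbase 292 [466.2 428.5] [29.8 64. ] 7.6 zmed 38.3
gtop 183 [465.7 428.3] [22.3 26. ] 9.0 zmed 98.1
track 1115 [387.4 290.3] [ 56.  170.4] 13.1 zmed 14.3
tgrip 147 [391.7 271.5] [27.3 19.9] 6.1 zmed 54.2
box 443 [475.6 234. ] [34.2 52.4] 5.3 zmed 22.4
cup 862 [581.6 507.1] [64.3 63.5] 0.1 zmed 70.1
```

View pics/c.png

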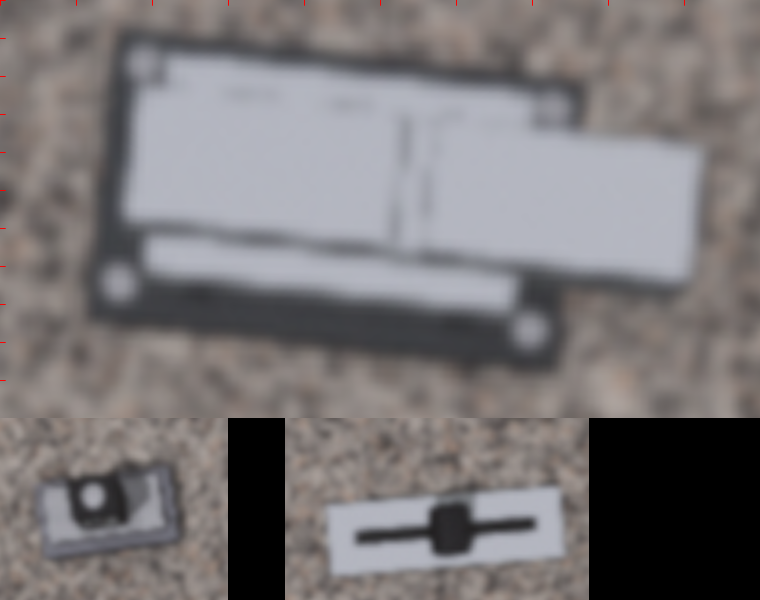

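The rectified view shows the groove's two edges at crop (403,185) and (430,185). That puts its middle at about world (562, 291), close to the rail's centre. Rail yaw is about -6.5°. The gauge is at (466, 428.3) with yaw about +8.2°. Moving to above the gauge.

Emit:
arm_command:
  rows:
    - [[0.15,0.04,0.02],[0,0,-0.03]]
    - [[0.34,0.09,0.05],[0,0,-0.07]]
    - [[0.53,0.14,0.08],[0,0,-0.11]]
    - [[0.72,0.19,0.1],[0,0,-0.13]]
    - [[0.9,0.24,0.12],[0,0,-0.13]]
  grip: 1

```text
clock: 1.6
position: [366.5, 485.3, 201.3]
ee_rot: [0.997, 0.072, 0.0, -0.0]
contact_force: [0.4, 0.9, 1.0]
gripper_width: 84.9
grasp_force: 0.0
```

```bash
cat >> h.py <<'E'
def info(target,yaw):
    s=arm.read_state(); r=R.from_quat(s["ee_rot"]); tx=r.as_matrix()
    cur=np.degrees(np.arctan2(tx[1,0],tx[0,0]))
    print("clk",round(s["clock"],2),"pos",s["position"].round(1),"yaw",cur.round(2),"tilt",tx[:,2].round(3),"go",togo(target).round(3),"turnz",round(-(yaw-cur)/180,4),"F",s["contact_force"].round(2),"w",round(s["gripper_width"],1))
E
python3 -c "
from h import *
info([466,428.3,170],8.2)
W=np.load('W.npy');P=W[(abs(W[...,0]-466)<25)&(abs(W[...,1]-428)<25)];print(np.sort(P[:,2])[-40:].round(1))"
```

```text
clk 1.6 pos [366.5 485.3 201.3] yaw 8.31 tilt [ 0.  0. -1.] go [0.361 0.283 0.125] turnz 0.0006 F [0.37 0.86 1.  ] w 84.9
[ 99.2  99.2  99.2  99.2  99.3  99.4  99.5  99.5  99.5  99.5  99.5  99.5
  99.5  99.6  99.6  99.6  99.8 100.  100.  100.  100.1 100.1 100.2 100.2
 100.2 100.2 100.3 100.3 100.3 100.4 100.4 100.5 100.5 100.6 100.6 100.6
 100.6 101.  101.1 101.2]
```

Emit:
arm_command:
  rows:
    - [[0.18,0.14,0.06],[0,0,0]]
    - [[0.36,0.283,0.125],[0,0,0]]
    - [[0.361,0.283,0.125],[0,0,0]]
    - [[0.361,0.283,0.28],[0,0,0]]
    - [[0.361,0.283,0.28],[0,0,0]]

```text
clock: 2.1
position: [462.6, 426.2, 126.3]
ee_rot: [0.998, 0.07, -0.004, 0.004]
contact_force: [-0.5, -0.1, -1.3]
gripper_width: 85.4
grasp_force: 0.0
```

```bash
python3 - <<'E'
from h import *
info([466,428.3,55],8.2)
im,d=arm.get_image("scene"); cv2.imwrite("pics/d.png",cv2.resize(im[100:300,200:420],None,fx=2.7,fy=2.7,interpolation=3))
E
```

```text
clk 2.1 pos [462.6 426.2 126.3] yaw 8.08 tilt [-0.007 -0.008 -1.   ] go [ 0.017 -0.008  0.285] turnz -0.0007 F [-0.52 -0.08 -1.3 ] w 85.4
```

View pics/d.png

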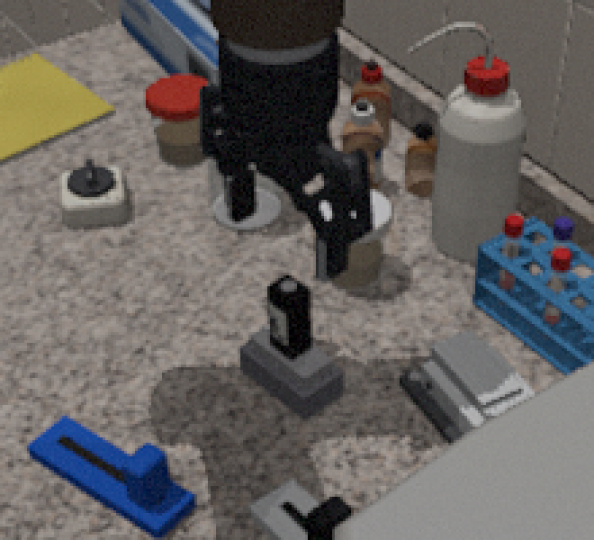

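The open gripper straddles the gauge's grip column, seen at crop (290,315). One settling row, then descend.

Emit:
arm_command:
  rows:
    - [[0,0,0],[0,0,0]]
    - [[0,0,0],[0,0,0]]

```text
clock: 2.35
position: [464.6, 430.8, 133.5]
ee_rot: [0.997, 0.073, 0.001, -0.001]
contact_force: [0.4, -0.1, -0.1]
gripper_width: 85.4
grasp_force: 0.0
```

```bash
python3 -c "
from h import *
info([466,428.3,55],8.2)"
```

```text
clk 2.35 pos [464.6 430.8 133.5] yaw 8.32 tilt [ 0.002  0.003 -1.   ] go [0.003 0.011 0.314] turnz 0.0007 F [ 0.42 -0.05 -0.14] w 85.4
```

Emit:
arm_command:
  rows:
    - [[0.003,0.01,0.1],[0,0,0]]
    - [[0.003,0.01,0.2],[0,0,0]]
    - [[0.003,0.01,0.27],[0,0,0]]
    - [[0.003,0.01,0.305],[0,0,0]]
    - [[0.003,0.01,0.305],[0,0,0]]

```text
clock: 2.85
position: [465.2, 427.3, 55.0]
ee_rot: [0.997, 0.072, -0.0, 0.0]
contact_force: [-0.0, 0.2, 0.8]
gripper_width: 85.6
grasp_force: 0.0
```

Emit:
arm_command:
  rows:
    - [[0,0,0],[0,0,0]]
    - [[0,0,0],[0,0,0]]
    - [[0,0,0],[0,0,0]]

```text
clock: 3.15
position: [465.9, 427.5, 56.3]
ee_rot: [0.997, 0.072, 0.001, -0.001]
contact_force: [0.5, 0.6, 0.9]
gripper_width: 85.3
grasp_force: 0.0
```

```bash
python3 -c "
from h import *
info([466,428.3,55],8.2)"
```

```text
clk 3.15 pos [465.9 427.5  56.3] yaw 8.24 tilt [ 0.001  0.002 -1.   ] go [ 0.001 -0.003  0.005] turnz 0.0002 F [0.55 0.63 0.95] w 85.3
```

Emit:
arm_command:
  rows:
    - [[0,-0.002,0],[0,0,0]]
    - [[0,-0.002,0],[0,0,0]]
    - [[0,-0.002,0],[0,0,0]]
    - [[0,-0.002,0],[0,0,0]]
    - [[0,-0.002,0],[0,0,0]]
  grip: 0

```text
clock: 3.65
position: [465.6, 427.9, 55.3]
ee_rot: [0.997, 0.072, 0.0, -0.0]
contact_force: [-0.0, 0.7, 1.3]
gripper_width: 25.1
grasp_force: 59.5
```

Emit:
arm_command:
  rows:
    - [[0,0,0],[0,0,0]]
    - [[0,0,0],[0,0,0]]
    - [[0,0,0],[0,0,0]]

```text
clock: 3.95
position: [465.6, 427.9, 55.3]
ee_rot: [0.997, 0.072, 0.0, -0.0]
contact_force: [-0.6, 1.8, 0.5]
gripper_width: 25.5
grasp_force: 59.5
```

Emit:
arm_command:
  rows:
    - [[0,0,-0.04],[0,0,0]]
    - [[0,0,-0.12],[0,0,0]]
    - [[0,0,-0.2],[0,0,0]]
    - [[0,0,-0.26],[0,0,0]]
    - [[0,0,-0.26],[0,0,0]]

```text
clock: 4.45
position: [465.8, 427.6, 121.6]
ee_rot: [0.997, 0.072, 0.001, -0.001]
contact_force: [0.6, 0.6, -5.1]
gripper_width: 25.3
grasp_force: 59.8
```

Emit:
arm_command:
  rows:
    - [[0.05,0.1,0],[0,0,0.02]]
    - [[0.13,0.25,0],[0,0,0.04]]
    - [[0.21,0.41,0],[0,0,0.06]]
    - [[0.27,0.54,0],[0,0,0.0817]]
    - [[0.302,0.599,0],[0,0,0.0817]]

```text
clock: 4.95
position: [561.4, 286.1, 117.8]
ee_rot: [0.998, -0.059, -0.002, 0.002]
contact_force: [-1.3, 1.1, -6.1]
gripper_width: 25.6
grasp_force: 60.3
```

Emit:
arm_command:
  rows:
    - [[0,0,0],[0,0,0]]
    - [[0,0,0],[0,0,0]]
    - [[0,0,0],[0,0,0]]
    - [[0,0,0],[0,0,0]]

```text
clock: 5.35
position: [560.9, 291.0, 119.8]
ee_rot: [0.998, -0.056, -0.0, 0.0]
contact_force: [0.6, 0.5, -4.5]
gripper_width: 25.3
grasp_force: 60.3
```

```bash
python3 - <<'E'
from h import *
info([561.6,290.5,85],-6.5)
im,d=arm.get_image("scene"); cv2.imwrite("pics/e0.png",im)
a=cv2.resize(im[140:320,270:470],None,fx=3,fy=3,interpolation=3)
im2,d2=arm.get_image("top"); cv2.imwrite("pics/e1.png",im2)
W=cloud("top",d2); print(arm.spot_in("top","gauge")[:1])
P=W[(W[...,0]>500)&(W[...,0]<620)&(W[...,1]>200)&(W[...,1]<380)&(W[...,2]>96)&(W[...,2]<106)]
r=cv2.minAreaRect(P[:,:2].astype(np.float32)); print(len(P),r)
cv2.imwrite("pics/e.png",a)
E
```

```text
clk 5.35 pos [560.9 291.  119.8] yaw -6.38 tilt [-0.001 -0.    -1.   ] go [0.003 0.002 0.139] turnz 0.0007 F [ 0.57  0.48 -4.54] w 25.3
[{'position': [373.2, 202.9], 'score': 0.7}]
104 ((548.190185546875, 278.8338928222656), (14.775771141052246, 40.87251663208008), 10.578739166259766)
```

View pics/e.png

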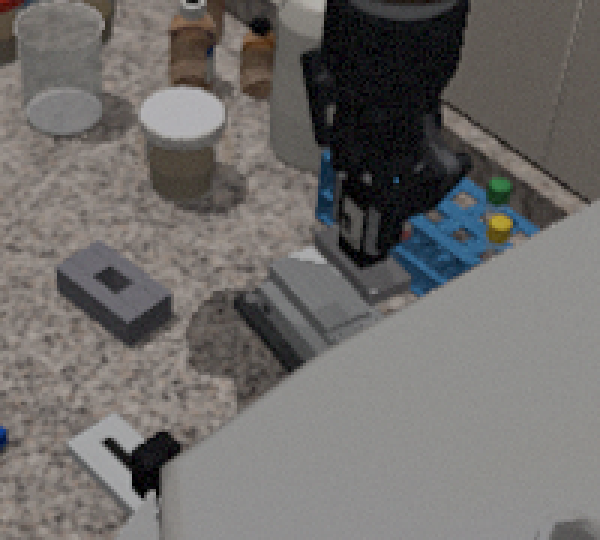

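The gauge is held above the rail at crop (370,270). Now lower it and feel for the groove: tip contact at TCP z of about 83 means the groove was missed, lower means it's in.

Emit:
arm_command:
  rows:
    - [[0.003,0.002,0.04],[0,0,0]]
    - [[0.003,0.002,0.09],[0,0,0]]
    - [[0.003,0.002,0.128],[0,0,0]]
    - [[0.003,0.002,0.128],[0,0,0]]
    - [[0.003,0.002,0.128],[0,0,0]]

```text
clock: 6.0
position: [562.3, 289.2, 87.3]
ee_rot: [0.998, -0.056, -0.0, 0.001]
contact_force: [-0.2, -0.8, -5.1]
gripper_width: 25.3
grasp_force: 60.1
```

Emit:
arm_command:
  rows:
    - [[0,0,0],[0,0,0]]
    - [[0,0,0.006],[0,0,0]]
    - [[0,0,0.012],[0,0,0]]
    - [[0,0,0.024],[0,0,0]]
    - [[0,0,0.024],[0,0,0]]

```text
clock: 6.5
position: [562.1, 289.4, 81.6]
ee_rot: [0.998, -0.057, -0.0, 0.0]
contact_force: [-0.7, 0.4, -5.9]
gripper_width: 25.3
grasp_force: 60.3
```

No force at 81.6, so the tip is already in the groove. Descending in 1 mm steps.

Emit:
arm_command:
  rows:
    - [[0,0,0.005],[0,0,0]]
    - [[0,0,0.005],[0,0,0]]
    - [[0,0,0.005],[0,0,0]]

```text
clock: 6.8
position: [562.3, 289.5, 80.8]
ee_rot: [0.998, -0.056, -0.0, 0.0]
contact_force: [0.5, 0.6, -5.8]
gripper_width: 25.5
grasp_force: 60.3
```

Emit:
arm_command:
  rows:
    - [[0,0,0.004],[0,0,0]]
    - [[0,0,0.004],[0,0,0]]
    - [[0,0,0.004],[0,0,0]]

```text
clock: 7.1
position: [562.3, 289.4, 79.8]
ee_rot: [0.998, -0.057, -0.0, 0.0]
contact_force: [0.7, 0.4, -4.8]
gripper_width: 25.2
grasp_force: 60.3
```

Emit:
arm_command:
  rows:
    - [[0,0,0.004],[0,0,0]]
    - [[0,0,0.004],[0,0,0]]
    - [[0,0,0.004],[0,0,0]]

```text
clock: 7.4
position: [562.3, 289.4, 78.8]
ee_rot: [0.998, -0.057, -0.0, -0.0]
contact_force: [0.6, -0.1, -5.2]
gripper_width: 25.2
grasp_force: 60.3
```

Emit:
arm_command:
  rows:
    - [[0,0,0.004],[0,0,0]]
    - [[0,0,0.004],[0,0,0]]
    - [[0,0,0.004],[0,0,0]]

```text
clock: 7.7
position: [562.3, 289.5, 77.8]
ee_rot: [0.998, -0.057, -0.0, 0.0]
contact_force: [-0.8, 0.7, -6.0]
gripper_width: 25.4
grasp_force: 60.3
```

Emit:
arm_command:
  rows:
    - [[0,0,0.004],[0,0,0]]
    - [[0,0,0.004],[0,0,0]]
    - [[0,0,0.004],[0,0,0]]

```text
clock: 8.0
position: [562.5, 289.5, 77.3]
ee_rot: [0.998, -0.056, 0.0, -0.0]
contact_force: [-1.1, -0.4, -2.4]
gripper_width: 25.4
grasp_force: 60.8
```

Emit:
arm_command:
  rows:
    - [[0,0,0.004],[0,0,0]]
    - [[0,0,0.004],[0,0,0]]
    - [[0,0,0.004],[0,0,0]]

```text
clock: 8.3
position: [562.6, 289.5, 76.7]
ee_rot: [0.998, -0.056, 0.0, -0.0]
contact_force: [-1.5, -1.2, 2.9]
gripper_width: 25.5
grasp_force: 61.3
```

Tip contact on the floor came at TCP z of about 77.4, so the depth is about 6 mm. Pressing on until the base bottoms, expected near 69.3.

Emit:
arm_command:
  rows:
    - [[0,0,0.004],[0,0,0]]
    - [[0,0,0.008],[0,0,0]]
    - [[0,0,0.008],[0,0,0]]

```text
clock: 8.6
position: [562.5, 289.5, 73.9]
ee_rot: [0.998, -0.056, 0.0, -0.0]
contact_force: [-2.3, -1.2, 3.7]
gripper_width: 25.0
grasp_force: 61.5
```

Emit:
arm_command:
  rows:
    - [[0,0,0.004],[0,0,0]]
    - [[0,0,0.008],[0,0,0]]
    - [[0,0,0.008],[0,0,0]]

```text
clock: 8.9
position: [562.5, 289.5, 71.7]
ee_rot: [0.998, -0.056, 0.0, -0.0]
contact_force: [-0.2, -1.0, 3.1]
gripper_width: 25.3
grasp_force: 61.5
```

Emit:
arm_command:
  rows:
    - [[0,0,0.004],[0,0,0]]
    - [[0,0,0.006],[0,0,0]]
    - [[0,0,0.006],[0,0,0]]

```text
clock: 9.2
position: [562.5, 289.5, 70.3]
ee_rot: [0.998, -0.056, 0.0, -0.0]
contact_force: [-1.4, -0.5, 2.1]
gripper_width: 25.5
grasp_force: 61.5
```

Emit:
arm_command:
  rows:
    - [[0,0,0.003],[0,0,0]]
    - [[0,0,0.003],[0,0,0]]
    - [[0,0,0.003],[0,0,0]]

```text
clock: 9.5
position: [562.5, 289.5, 69.5]
ee_rot: [0.998, -0.057, 0.0, -0.0]
contact_force: [-1.0, -0.4, 2.8]
gripper_width: 25.4
grasp_force: 61.5
```

Emit:
arm_command:
  rows:
    - [[0,0,0.002],[0,0,0]]
    - [[0,0,0.002],[0,0,0]]
    - [[0,0,0.002],[0,0,0]]

```text
clock: 9.8
position: [562.4, 289.5, 69.3]
ee_rot: [0.998, -0.056, 0.0, -0.0]
contact_force: [-0.4, -0.7, 4.3]
gripper_width: 25.7
grasp_force: 61.8
```

Emit:
arm_command:
  rows:
    - [[0,0,0.002],[0,0,0]]
    - [[0,0,0.002],[0,0,0]]
    - [[0,0,0.002],[0,0,0]]

```text
clock: 10.1
position: [562.4, 289.5, 69.3]
ee_rot: [0.998, -0.056, 0.0, -0.0]
contact_force: [-2.3, -1.0, 6.7]
gripper_width: 25.5
grasp_force: 62.0
```

The base bottoms at 69.3. A touch more press to seat it flat, then hold.

Emit:
arm_command:
  rows:
    - [[0,0,0.002],[0,0,0]]
    - [[0,0,0.004],[0,0,0]]
    - [[0,0,0.004],[0,0,0]]
    - [[0,0,0.004],[0,0,0]]
    - [[0,0,0.004],[0,0,0]]

```text
clock: 10.6
position: [562.5, 289.5, 69.3]
ee_rot: [0.998, -0.056, 0.0, -0.0]
contact_force: [-3.4, -0.9, 11.0]
gripper_width: 25.3
grasp_force: 62.5
```

```bash
python3 -c "
from h import *
info([562,290,69.3],-6.5); s=arm.read_state(); print(s['wrist_torque'])"
```

```text
clk 10.6 pos [562.5 289.5  69.3] yaw -6.45 tilt [ 0.001  0.    -1.   ] go [-0.002 -0.002 -0.   ] turnz 0.0003 F [-3.35 -0.94 10.95] w 25.3
[-0.40101808  1.21399723 -0.07229874]
```

Relieve the press, then release.

Emit:
arm_command:
  rows:
    - [[0,0,-0.003],[0,0,0]]
    - [[0,0,-0.006],[0,0,0]]
    - [[0,0,-0.006],[0,0,0]]

```text
clock: 10.9
position: [562.4, 289.5, 69.3]
ee_rot: [0.998, -0.056, 0.0, -0.0]
contact_force: [-1.5, -0.2, 5.5]
gripper_width: 25.2
grasp_force: 61.6
```

Emit:
arm_command:
  rows:
    - [[0,0,0],[0,0,0]]
    - [[0,0,0],[0,0,0]]
    - [[0,0,0],[0,0,0]]
    - [[0,0,0],[0,0,0]]
    - [[0,0,0],[0,0,0]]
  grip: 1

```text
clock: 11.4
position: [562.3, 289.4, 68.8]
ee_rot: [0.998, -0.057, -0.0, 0.0]
contact_force: [0.2, -0.4, -0.3]
gripper_width: 85.4
grasp_force: 0.0
```

Emit:
arm_command:
  rows:
    - [[0,0,0],[0,0,0]]
    - [[0,0,-0.05],[0,0,0]]
    - [[0,0,-0.15],[0,0,0]]
    - [[0,0,-0.3],[0,0,0]]
    - [[0,0,-0.45],[0,0,0]]

```text
clock: 11.9
position: [562.2, 289.3, 183.5]
ee_rot: [0.998, -0.056, 0.0, 0.0]
contact_force: [0.7, 0.5, -0.2]
gripper_width: 85.4
grasp_force: 0.0
```

Emit:
arm_command:
  rows:
    - [[-0.1,0,-0.02],[0,0,0]]
    - [[-0.28,-0.01,0],[0,0,-0.02]]
    - [[-0.47,-0.02,0.05],[0,0,-0.045]]
    - [[-0.62,-0.029,0.1],[0,0,-0.064]]
    - [[-0.705,-0.029,0.1],[0,0,-0.064]]
  grip: 0

```text
clock: 12.4
position: [385.0, 315.7, 156.2]
ee_rot: [0.999, 0.045, -0.001, 0.001]
contact_force: [0.6, 0.7, 0.3]
gripper_width: 12.2
grasp_force: 0.0
```

Emit:
arm_command:
  rows:
    - [[0,0,0],[0,0,0]]
    - [[0,0,0],[0,0,0]]
    - [[0,0,0],[0,0,0]]
    - [[0,0,0],[0,0,0]]

```text
clock: 12.8
position: [389.0, 316.6, 156.8]
ee_rot: [0.999, 0.043, 0.0, -0.0]
contact_force: [0.2, -0.1, -0.0]
gripper_width: -0.1
grasp_force: 0.0
```

```bash
python3 - <<'E'
from h import *
info([387.8,316.3,30],5)
acc=[arm.get_image("top") for _ in range(4)]
im=np.mean([a[0].astype(np.float32) for a in acc],0).astype(np.uint8); cv2.imwrite("pics/f1.png",im)
D=np.array([a[1] for a in acc]); D[D==0]=np.nan; W=cloud("top",np.nan_to_num(np.nanmedian(D,0)).astype(np.float32))
m=lambda z0,z1:W[(W[...,0]>510)&(W[...,0]<615)&(W[...,1]>230)&(W[...,1]<350)&(W[...,2]>z0)&(W[...,2]<z1)]
for z0,z1 in((46,57),(106,125)):
    P=m(z0,z1); r=cv2.minAreaRect(P[:,:2].astype(np.float32)); print(z0,len(P),np.round(r[0],1),np.round(r[1],1),round(r[2],1),np.median(P[:,2]).round(2),np.percentile(P[:,2],[90,97,100]).round(1))
P=m(46,57); A=np.c_[P[:,:2]-P[:,:2].mean(0),np.ones(len(P))]; print("tilt",np.linalg.lstsq(A,P[:,2],rcond=None)[0])
sc,_=arm.get_image("scene")
a=cv2.resize(im[165:260,290:430],None,fx=4,fy=4,interpolation=3); b=cv2.resize(sc[150:300,280:460],None,fx=3,fy=3,interpolation=3)
o=np.zeros((450,800,3),np.uint8); o[:a.shape[0]][:,:400]=a[:,:400][:450]; o[:450,400:800]=b[:450,:400]; cv2.imwrite("pics/f.png",o)
E
```

```text
clk 12.8 pos [389.  316.6 156.8] yaw 4.97 tilt [ 0.  0. -1.] go [-0.005  0.001  0.507] turnz -0.0002 F [ 0.25 -0.08 -0.04] w -0.1
46 323 [563.4 289.2] [64.1 29.9] 83.3 52.29 [53.4 54.  56.4]
106 170 [564.4 289.3] [26.  22.3] 81.7 112.42 [114.6 121.7 122.5]
tilt [ 1.97768320e-02 -7.20599554e-03  5.22067818e+01]
```

View pics/f.png

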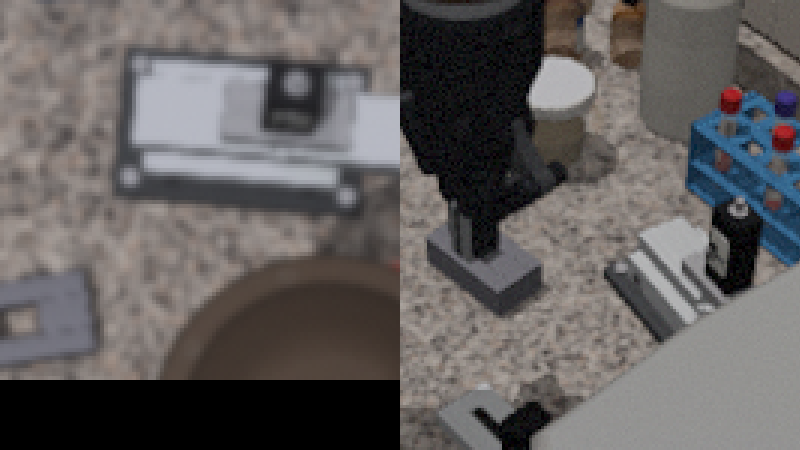

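The gauge sits flat on the rail: base top at 52.2 mm, centred within 1 mm, with the pin clearly risen at crop (738,208). Contact gave a depth of about 6 mm, so the tally goes right (-y). Descending on the +y side of the black grip.

Emit:
arm_command:
  rows:
    - [[-0.005,0,0.1],[0,0,0]]
    - [[-0.005,0,0.25],[0,0,0]]
    - [[-0.005,0,0.4],[0,0,0]]
    - [[-0.005,0,0.5],[0,0,0]]
    - [[-0.005,0,0.5],[0,0,0]]

```text
clock: 13.55
position: [385.3, 314.1, 28.4]
ee_rot: [0.999, 0.044, -0.003, 0.003]
contact_force: [-1.3, -1.0, 0.9]
gripper_width: 0.2
grasp_force: 0.0
```

Emit:
arm_command:
  rows:
    - [[0,0,0],[0,0,0]]
    - [[0,0,0],[0,0,0]]
    - [[0,0.03,0],[0,0,0]]
    - [[0,0.06,0],[0,0,0]]
    - [[0,0.08,0],[0,0,0]]

```text
clock: 14.05
position: [388.6, 295.7, 32.3]
ee_rot: [0.999, 0.044, 0.0, -0.0]
contact_force: [0.2, 0.3, 0.3]
gripper_width: -0.1
grasp_force: 0.0
```

Emit:
arm_command:
  rows:
    - [[0,0.02,0],[0,0,0]]
    - [[0,0.04,0],[0,0,0]]
    - [[0,0.06,0],[0,0,0]]
    - [[0,0.08,0],[0,0,0]]
    - [[0,0.08,0],[0,0,0]]

```text
clock: 14.55
position: [390.3, 275.9, 31.5]
ee_rot: [0.999, 0.044, -0.0, 0.0]
contact_force: [0.1, 0.7, -0.4]
gripper_width: 0.1
grasp_force: 0.1
```

Emit:
arm_command:
  rows:
    - [[0,0.02,0],[0,0,0]]
    - [[0,0.04,0],[0,0,0]]
    - [[0,0.05,0],[0,0,0]]
    - [[0,0.05,0],[0,0,0]]

```text
clock: 14.95
position: [391.3, 263.5, 31.5]
ee_rot: [0.999, 0.044, -0.0, 0.0]
contact_force: [0.1, -0.2, -0.5]
gripper_width: -0.2
grasp_force: 0.1
```

Emit:
arm_command:
  rows:
    - [[0,0.01,0],[0,0,0]]
    - [[0,0.02,0],[0,0,0]]
    - [[0,0.02,0],[0,0,0]]

```text
clock: 15.25
position: [391.7, 258.7, 31.5]
ee_rot: [0.999, 0.044, -0.0, 0.0]
contact_force: [-0.3, 0.5, 0.4]
gripper_width: 0.2
grasp_force: 0.2
```

Emit:
arm_command:
  rows:
    - [[0,0.008,0],[0,0,0]]
    - [[0,0.016,0],[0,0,0]]
    - [[0,0.016,0],[0,0,0]]

```text
clock: 15.55
position: [392.1, 255.8, 31.6]
ee_rot: [0.999, 0.044, 0.0, -0.001]
contact_force: [-3.7, 4.5, -0.3]
gripper_width: -0.2
grasp_force: 2.0
```

Emit:
arm_command:
  rows:
    - [[0,0.006,0],[0,0,0]]
    - [[0,0.006,0],[0,0,0]]
    - [[0,0.006,0],[0,0,0]]

```text
clock: 15.85
position: [392.3, 255.5, 31.6]
ee_rot: [0.999, 0.044, 0.001, -0.002]
contact_force: [-5.9, 7.6, -1.6]
gripper_width: -0.2
grasp_force: 4.1
```

Emit:
arm_command:
  rows:
    - [[0,-0.03,0],[0,0,0]]
    - [[0,-0.08,0],[0,0,0]]
    - [[0,-0.12,-0.1],[0,0,0]]
    - [[0,-0.12,-0.3],[0,0,0]]
    - [[-0.1,-0.2,-0.5],[0,0,0]]

```text
clock: 16.35
position: [368.2, 298.5, 150.2]
ee_rot: [0.999, 0.043, 0.0, 0.001]
contact_force: [-0.1, 1.2, -0.0]
gripper_width: 0.0
grasp_force: 0.0
```

Emit:
arm_command:
  rows:
    - [[-0.1,-0.15,0],[0,0,0]]
    - [[-0.1,-0.35,0],[0,0,0]]
    - [[-0.1,-0.5,0],[0,0,0]]
    - [[-0.1,-0.6,0],[0,0,0]]
    - [[-0.1,-0.6,0],[0,0,0]]

```text
clock: 16.85
position: [328.7, 449.0, 148.3]
ee_rot: [0.999, 0.045, 0.0, -0.0]
contact_force: [0.2, 0.0, -1.0]
gripper_width: -0.5
grasp_force: 0.0
```

```bash
python3 - <<'E'
from h import *
im,d=arm.get_image("top"); W=cloud("top",d); print(arm.read_state()["position"])
def rect(nm,x0,x1,y0,y1,z0,z1):
    P=W[(W[...,0]>x0)&(W[...,0]<x1)&(W[...,1]>y0)&(W[...,1]<y1)&(W[...,2]>z0)&(W[...,2]<z1)]
    if len(P): r=cv2.minAreaRect(P[:,:2].astype(np.float32)); print(nm,len(P),np.round(r[0],1),np.round(r[1],1),round(r[2],1),np.median(P[:,2]).round(1))
rect("tgrip",340,430,190,370,45,60); rect("base",510,615,230,350,46,57); rect("box",440,510,190,270,16,28); rect("cup",520,640,440,550,55,80)
cv2.imwrite("pics/g.png",cv2.resize(im[170:320,280:440],None,fx=4,fy=4,interpolation=3)[:600])
E
```

```text
[328.59701004 446.90008133 148.00369299]
tgrip 150 [395.  231.8] [27.3 20.2] 5.3 54.4
base 322 [563.3 289.2] [64.2 30.4] 83.3 52.4
box 437 [475.5 233.9] [34.3 52.8] 4.3 22.3
cup 860 [581.5 507.4] [64.  64.2] 59.5 70.0
```

View pics/g.png

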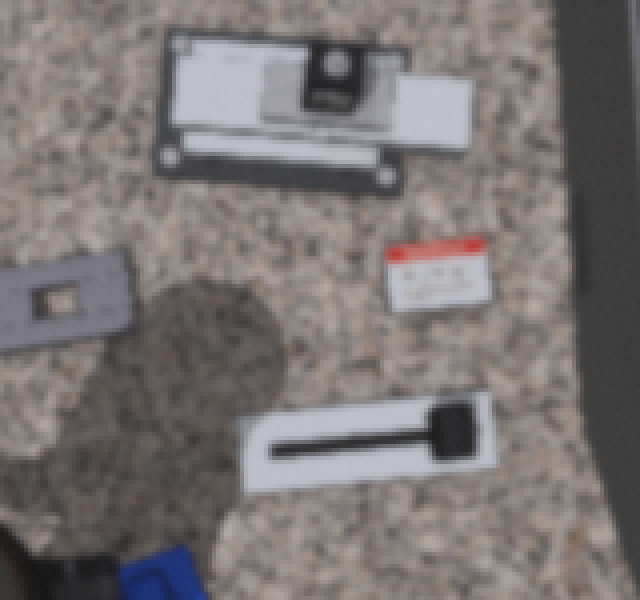

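The tally's black grip is at the right end of its slot at crop (452,432). The gauge sits on the rail, and the carton and cup have not moved. Handing in.

```bash
python3 -c "
from bench import arm
print(arm.job_done())"
```

```text
the job is handed in; nothing more can be done
None
```

The job is handed in: the gauge sits flat on the rail with its probe in the groove, which I measured at about 6 mm deep by feel. I therefore slid the tally fully right, and the cup and carton were not moved.

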